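# Seat and clamp a keyed step gauge in its measuring nest

### The arm

A 6-joint arm with a two-finger parallel gripper is mounted at the origin on the work surface. World frame = base frame: x ahead of the robot, y to its left, z up, the work surface at z = 0. Lengths are in m, angles in rad, forces in N, time in s.
With the tool pointing down it reaches from about 0.4 to 0.825 m from the base axis. Payload 7 kg.
Tool frame: the origin (TCP) lies midway between the tips of the shut fingers; the grasp point (between the pads) lies 19 mm behind it; z points along the fingers, y is the line along which they close (so a half turn about z gives the same grasp; the last joint's range is limited). The gripper opens to 88 mm and grips with 3 to 60 N. Pads are 19 mm wide; open, the fingers measure 130 mm over their backs; the gripper's body (78 mm by 193 mm) begins 47 mm behind the grasp point.
Start: joints at [1.616, 0.359, 0.012, 0, -1.224, -0.288], TCP at [0.162, 0.655, 0.227] pointing down, gripper open.
Joint ranges: [-3.07, 3.07], [-1.43, 2.12], [-1.02, 1.25], [-3.03, 1.67], [-3.05, -0], [-3.03, 3.03]. Speed limits (rad/s): [2.39, 2.39, 3.01, 3.14, 3.14, 3.14].

### API

Orientations are given as a unit quaternion [x, y, z, w].
In Python, from station import manip gives the robot as it stands.
- The arm moves only by the tool carry_out, never from a script. Its argument "steps" is a list of rows, each an object of numbers: "jaw": the closure, from 0 (fully open) to 1 (shut); "dx", "dy", "dz": the shift along the tool's x, y, z scaled (see below); "wx", "wy", "wz": the turn, a rotation vector about the tool's x, y, z scaled (see below). A call has 1 to 12 rows; each row shifts and turns the commanded pose from where the row before left it, along the tool's axes as they then stand; what a row does not reach is not made up. The controller multiplies each number of a shift by 0.03 m and each number of a turn by 0.15 rad. A row lasts 1/10 s, in which the tool goes at most 50 mm and 8.59 degrees, less where a joint would pass 70% of its speed; a pose out of reach is approached as far as the arm can. A call with a number of a shift or a turn outside -1 to 1 is refused whole. A call with a gripper value outside its range is refused whole. The fingers move at their own pace and stop on an object; "squeeze" is the grip in N (left out, the last holds). Time passes only in rows, so rows that do not move let the fingers close. It gives the time, the measured TCP pose, the force, the opening and the grip force at its end, in the units of the state.
- manip.get_state(): the state, without advancing time (a new reading comes with each control period).
- manip.read_camera(name): name is "side" or "top" or "wrist"; returns the picture (400x640x3 uint8, red, green, blue); there is no depth.
- manip.camera_info(name): a dict with "fx", "fy", "cx", "cy" (pixels), "k1" (the pictures are not rectified: a ray, as slopes to the right and down, at radius r is drawn at 1 + k1 r^2 times it, then the intrinsics apply), "R" (3x3) and "t" (3): a world point X has camera coordinates R X + t. Camera axes: x right, y down, z forward; pixel columns grow to the right and rows downward; lengths in m; the calibration is good to about 2 mm. A picture is of the moment at which its call begins: read the wrist's pose just before it. camera_info takes no time and is no camera call; for the wrist camera it gives the pose at the moment of the call.
- manip.hand_in(): hands the job in; it is judged then, once.
Trained networks look in the newest picture that a camera, given by its name, has taken for a name from the list of things; names that differ only in an ending like _2 or _b are one class to them, and where a whole thing is asked for, a point or a joint stands for the part that bears it (a point fixed in the world has none). Each returns a list of dicts, best first, with "score" (0 to 1); they miss things now and then, are a little off and sometimes report something else, mostly with a low value. They report only what shows in the picture. A call takes as long as a camera call. They do not tell look-alikes from the thing itself.
- manip.regions_of(query, camera): "mask" (400x640 bool, what is visible of it) and "xy" ([column, row] in pixels, amid what is visible of it).
The state is a dict: "time": time; "joint_pos": joint angles; "dq": joint speeds; "joint_efforts": joint torques, N m; "eef_pos": TCP position; "tcp_rot": TCP orientation; "contact_force": force on the tool from outside, world axes, zero at the start; "torque": the same for the moment, N m; "opening": finger opening in m; "finger_force": force on a finger pad.
Only numpy, scipy, OpenCV 4.12 (cv2) and the standard library are available. Lean on these libraries where they do the work, as an engineer would, in place of code of your own. Each camera call takes 0.05 s, during which the arm holds its last target. There are 200 camera calls.

### The job

Lift the blue step gauge out of its wooden cradle, where only its ends are free to grip, set it down upright on the green pad and let go; then take it again across its long sides, which is how the metal nest lets it in, and seat it fully home there. The nest takes it only one way round: the notch in the gauge's foot must drop over the brass key, which may be at either end of the pocket, so if it stops high, lift it, turn it half round and try again. Then swing the red-handled clamp arm all the way down onto the seated gauge, let go of everything, and leave the weight, the screwdriver and the jar where they are.

Things in the scene. Friction and masses are not known exactly. Their poses are not given: they have to be found in the camera images.
- gauge_center (a point): Loose blue step gauge, about 0.32 kg, 64 (x) x 40 (y) x 44 mm, z up: centre, 22 mm above its underside. Foot 64 x 40, 14 mm high; the blue body on it spans x -32 to +20 mm at the full 40 mm width, up to 40 mm above the underside; steel steps (36 mm wide) on top reach 44 mm at mid length. At the +x end 12 mm of foot sticks out as a ledge. Its 40 mm wide long sides can be gripped along y.
- gauge_body (a point): Middle between the two end faces of the gauge's blue body, which lie 52 mm apart along the gauge's x: the grip by its ends. 27 mm above the underside, 6 mm from gauge_center towards -x. The end fingers must stay above the 14 mm high ledge at the +x end.
- gauge_notch (a point): Middle of the notch in the gauge's ledge, at (+26, +10) mm from gauge_center along its x and y, 7 mm above the underside. Cut through the whole 14 mm height, 12 x 12 mm (x = 20 to 32, y = 4 to 16 mm), open at the +x end. A white dot on the blue top, 10 mm inward, marks it.
- cradle: Fixed wooden cradle, origin at its underside's centre; floor 100 (x) x 75 (y) mm, top at z = 6 mm. Two walls, 40 mm long in x, 8 mm thick, up to z = 48 mm, 43.6 mm apart in y, cover the gauge's long sides; its ends are free. The gauge starts upright in it, gauge x along cradle x, centre near x = +6 mm. Cradle and pad may swap sides.
- pad: Fixed flat green set-down pad, 120 x 120 x 6 mm, origin at the centre of its underside, top at z = 6 mm.
- nest_floor (a point): Centre of the nest's pocket floor, 8 mm above the bench, z up. Pocket 68 (x) x 44 (y) x 10 mm deep. A brass key, 7 x 7 x 10 mm high, stands on the floor at (+26.5, +10) mm or at (-26.5, -10) mm, differing by start; a flat disc marks the other place. Gauge x must point along +x in the first case, -x in the second. Seated, gauge_center is 22 mm above this; wrong way, it stops about 10 mm high.
- nest_rim (a point): Centre of the pocket's mouth, 10 mm above nest_floor, same axes. 3 mm lead-in chamfer; block round it 84 (x) x 62 (y) mm, clear above the rim at the long (+-y) sides. Beyond -x an end stop (x -54 to -44, y +-30 mm) rises 26 mm above the rim; beyond +x the clamp's hinge cheeks (x 46 to 84, y +-17 mm) rise 56 mm: the gauge's ends cannot be gripped here.
- clamp_hinge (a point): Clamp arm's hinge axis, at (+66, 0, +54) mm from nest_floor in its frame; the axis is parallel to the nest's y.
- clamp_handle (a point): Middle of the red handle at the end of the clamp arm, 110 mm from the hinge axis; handle 34 mm along the arm, 16 mm wide along the nest's y, 14 mm thick. It can be pinched across the 16 mm and led round the hinge, or pushed. Closed, it lies at (-44, 0, +54) mm from nest_floor.
- clamp (a joint): Angle of the clamp arm in rad: 0 = closed, lying level over the pocket with its rubber foot 0.5 mm above the seated gauge's top step; about 1.57 upright; starts at 1.75 to 2.0, leaning back. Limits 0 and 2.1. Moderate friction (0.16 N m) holds it wherever it is left.
- weight_mid (a point): Bystander: brass weight, 36 mm diameter, 55 mm high, point half-way up.
- driver_mid (a point): Bystander: screwdriver lying on the bench, point on its underside at mid length.
- jar_mid (a point): Bystander: small jar, 56 mm diameter, 70 mm high, point half-way up.
Things that resemble listed ones, but are neither listed nor needed, are in the scene too. Leave any orange or purple look-alike of the part that bears gauge_center alone.

How it is judged:
On the way, in this order (a step that is already met when the one before it is completed fails the run):
1. the gauge is lifted clear of its cradle (z of gauge_center in the frame of cradle above 0.07 m), for 0.1 s.
2. the gauge stands upright and let go on the green pad (horizontal distance between gauge_center and pad below 0.06 m and height (world z) of gauge_center below 0.032 m and angle between gauge_center's own z axis and vertical below 0.1 rad and contact force between the fingers and gauge below 0.1 N), for 0.2 s.
3. the gauge sits fully home in the nest (horizontal distance between gauge_center and nest_floor below 0.004 m and z of gauge_center in the frame of nest_floor below 0.0245 m and angle between the x axis of gauge_center and the x axis of nest_floor, either way round below 0.08 rad and angle between gauge_center's own z axis and vertical below 0.05 rad), for 0.2 s.
4. the clamp arm is swung down over the seated gauge (value of joint clamp below 0.07 rad), for 0.2 s.
At the end, for the whole second after the job is handed in: The gauge is at rest fully home in the nest (centre within 4 mm sideways of the pocket's centre and less than 24.5 mm above its floor, level within 0.05 rad, lengthwise in line within 0.08 rad), and the clamp arm is down (joint below 0.07 rad) (all of step 3 and value of joint clamp below 0.07 rad and linear speed of gauge below 0.02 m/s); the robot touches nothing.
It fails at once if the brass weight is moved by more than 30 mm (distance of weight_mid from where it was at the start of the episode above 0.03 m).
It fails at once if the screwdriver is moved by more than 30 mm (distance of driver_mid from where it was at the start of the episode above 0.03 m).
It fails at once if the jar is moved by more than 30 mm (distance of jar_mid from where it was at the start of the episode above 0.03 m).
It also fails if it takes over 72 s, if anything falls off the work surface, if the arm or the gripper's body presses on something with over 40 N, if the wrist force passes 120 N, or if a joint passes its speed limit or range.

## Working session

There is one attempt and no reset: what is moved stays moved. The work goes in short steps, Python scripts to look and compute and a tool call to move; the robot and the scene stay as the last step left them, time stands still between calls to the robot, and variables do not carry over. Pictures are saved under pics/ and viewed, at most 10 in all, crops included, and the job is handed in when it is done.

Besides the shell and the picture viewer there is one more tool, called after "Call:" by a JSON object that holds its "name" and its "arguments", one argument or row to a line. carry_out: Moves the arm, as the interface text tells. Shifts and turns lie within -1 to 1; 1 stands for 0.03 m of shift or 0.15 rad of turn. Its arguments: {"type":"object","properties":{"steps":{"type":"array"},"squeeze":{"type":"number"}},"required":["steps"]}

```bash
mkdir -p pics; ls; cat > h.py <<'E'
import numpy as np, cv2, json
from station import manip
from scipy.spatial.transform import Rotation as Ro
def K(c):
    i=manip.camera_info(c); return i
def proj(c,X,i=None):
    i=i or K(c); X=np.atleast_2d(X); p=X@np.array(i['R']).T+np.array(i['t']); s=p[:,:2]/p[:,2:]
    r2=(s**2).sum(1,keepdims=True); s=s*(1+i['k1']*r2)
    return s*[i['fx'],i['fy']]+[i['cx'],i['cy']]
def ray(c,uv,i=None):
    i=i or K(c); d=(np.atleast_2d(uv).astype(float)-[i['cx'],i['cy']])/[i['fx'],i['fy']]; s=d.copy()
    for _ in range(20): s=d/(1+i['k1']*(s**2).sum(1,keepdims=True))
    R=np.array(i['R']); o=-R.T@np.array(i['t']); v=np.c_[s,np.ones(len(s))]@R
    return o,v
def atz(c,uv,z,i=None):
    o,v=ray(c,uv,i); return o+v*((z-o[2])/v[:,2:])
def save(c,name,crop=None,scale=1):
    im=manip.read_camera(c)[:,:,::-1].copy()
    np.save('pics/'+name+'.npy',im)
    if crop: x0,y0,x1,y1=crop; im=im[y0:y1,x0:x1]
    if scale!=1: im=cv2.resize(im,None,fx=scale,fy=scale,interpolation=cv2.INTER_CUBIC)
    cv2.imwrite('pics/'+name+'.png',im); return im
E
python3 - <<'E'
from h import *
a=save('top','top0'); b=save('side','side0')
print(K('top'),K('side'),K('wrist'))
s=manip.get_state(); print(s)
for c in ('top','side'):
    for n in ['gauge_center','cradle','pad','nest_floor','clamp_handle','clamp','weight_mid','driver_mid','jar_mid']:
        r=manip.regions_of(n,c); print(c,n,[(round(x['score'],2),np.round(x['xy']).tolist(),int(x['mask'].sum())) for x in r[:4]])
E
```

```text
pics
{'fx': 396.55553088890804, 'fy': 396.55553088890804, 'cx': 316.35376612469196, 'cy': 205.381354373443, 'k1': -0.014342176244601788, 'R': array([[-0.004831  , -0.99997722, -0.00471319],
       [-0.99281278,  0.0053599 , -0.11955776],
       [ 0.1195803 ,  0.00410173, -0.99281606]]), 't': array([6.75954237e-04, 6.26829204e-01, 8.56426889e-01])} {'fx': 421.69194600332565, 'fy': 421.69194600332565, 'cx': 318.3128806979309, 'cy': 197.43127224611789, 'k1': 0.0010240569832556698, 'R': array([[-0.67191805, -0.7406095 ,  0.00486826],
       [-0.48771927,  0.43751753, -0.7554524 ],
       [ 0.55736527, -0.50997645, -0.65518545]]), 't': array([0.44367874, 0.34578332, 0.70940472])} {'fx': 276.33365461540023, 'fy': 276.33365461540023, 'cx': 315.7260903581822, 'cy': 200.34415005081513, 'k1': -0.03899671382301403, 'R': array([[-0.2412075 , -0.97047244,  0.00147699],
       [-0.93948963,  0.23388779,  0.25031127],
       [-0.24326564,  0.05898934, -0.96816429]]), 't': array([ 0.67448883, -0.03312654,  0.38882785])}
{'time': 0.1, 'joint_pos': array([ 1.61608271e+00,  3.59316713e-01,  1.11601144e
[... 1001 characters left out ...]
[267.0, 155.0], 257)]
top weight_mid [(0.82, [269.0, 155.0], 251)]
top driver_mid [(0.67, [416.0, 145.0], 491)]
top jar_mid [(0.7, [191.0, 150.0], 692)]
side gauge_center [(0.96, [256.0, 328.0], 879), (0.85, [239.0, 281.0], 818), (0.56, [309.0, 292.0], 844)]
side cradle [(0.9, [262.0, 342.0], 1144)]
side pad [(0.67, [437.0, 185.0], 1360)]
side nest_floor [(0.79, [335.0, 228.0], 2306), (0.57, [259.0, 340.0], 1338)]
side clamp_handle [(0.81, [363.0, 206.0], 254)]
side clamp [(0.83, [362.0, 202.0], 230)]
side weight_mid [(0.62, [258.0, 205.0], 281), (0.45, [351.0, 148.0], 250)]
side driver_mid [(0.68, [353.0, 147.0], 267), (0.36, [265.0, 342.0], 1207)]
side jar_mid [(0.96, [199.0, 233.0], 839)]
```

```bash
python3 - <<'E'
from h import *
t=np.load('pics/top0.npy'); c=t[110:310,130:530]; cv2.imwrite('pics/a1.png',cv2.resize(c,None,fx=2,fy=2,interpolation=cv2.INTER_CUBIC))
t=np.load('pics/side0.npy'); c=t[120:380,170:510]; cv2.imwrite('pics/a2.png',cv2.resize(c,None,fx=2.3,fy=2.3,interpolation=cv2.INTER_CUBIC))
E
```

```text
(no output)
```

View pics/a1.png

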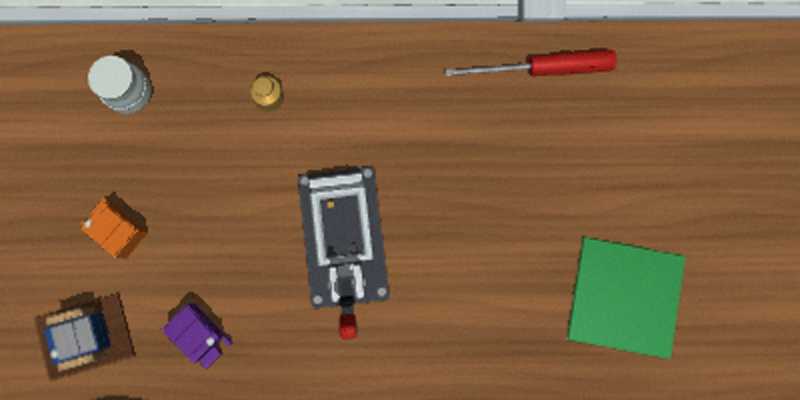

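View pics/a2.png

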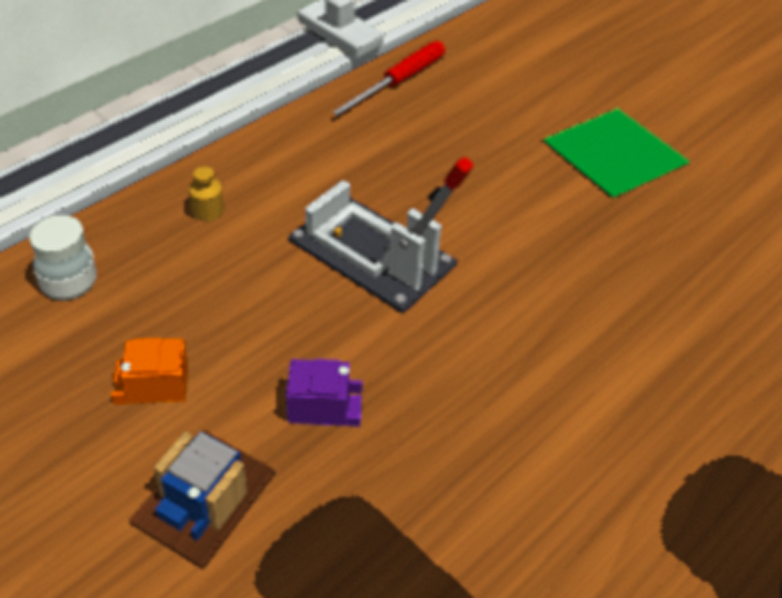

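The blue gauge in the cradle is at about (167,279) in the top picture and (257,329) in the side picture. It could be confused with the orange look-alike at (187,223) and the purple one at (228,278). I choose the blue one, because it is the only one in a wooden cradle. The nest is at about (301,230), with its hinge towards the robot and the brass key at its far end at (295,212). The pad is at (444,258).

```bash
python3 - <<'E'
from h import *
t=np.load('pics/top0.npy'); 
P=lambda u,v,z:np.round(atz('top',[[130+u/2,110+v/2]],z)[0],4)
for n,a in dict(steelmid=(76,337,.05),dot=(54,355,.046),crA=(36,318,.006),crB=(119,293,.006),crC=(134,354,.006),crD=(54,378,.006),
  padA=(583,237,.006),padB=(685,256,.006),padC=(671,358,.006),padD=(568,340,.006),key=(331,205,.018),disc=(357,252,.008),handle=(347,326,.17),
  pk1=(312,197,.018),pk2=(362,189,.018),pk3=(371,256,.018),pk4=(319,264,.018)).items(): print(n,P(*a))
hsv=cv2.cvtColor(t,cv2.COLOR_BGR2HSV); m=cv2.inRange(hsv,(50,100,60),(80,255,255))
c=max(cv2.findContours(m,0,2)[0],key=cv2.contourArea); W=atz('top',c[:,0],.006)[:,:2]
r=cv2.minAreaRect((W*1000).astype(np.float32)); print('pad',r)
E
```

```text
steelmid [0.4662 0.3222 0.05  ]
dot [0.4466 0.3472 0.046 ]
crA [0.4852 0.3858 0.006 ]
crB [0.5135 0.2908 0.006 ]
crC [0.4442 0.2713 0.006 ]
crD [0.4175 0.3622 0.006 ]
padA [ 0.5753 -0.2459  0.006 ]
padB [ 0.5527 -0.3632  0.006 ]
padC [ 0.4369 -0.3414  0.006 ]
padD [ 0.4578 -0.2245  0.006 ]
key [0.613  0.0456 0.018 ]
disc [0.5593 0.0161 0.008 ]
handle [0.4829 0.0217 0.17  ]
pk1 [0.6223 0.0675 0.018 ]
pk2 [0.6313 0.0099 0.018 ]
pk3 [ 5.542e-01 -1.000e-04  1.800e-02]
pk4 [0.5454 0.0592 0.018 ]
pad ((506.9372253417969, -292.32989501953125), (120.12686157226562, 119.55247497558594), 79.13407897949219)
```

Call:
{"name": "carry_out", "arguments": {
  "steps": [
    {"jaw":0,"dx":1,"dy":0.68},
    {"jaw":0,"dx":1,"dy":0.68},
    {"jaw":0,"dx":1,"dy":0.68},
    {"jaw":0,"dx":1,"dy":0.68},
    {"jaw":0,"dx":1,"dy":0.68},
    {"jaw":0,"dx":1,"dy":0.68},
    {"jaw":0,"dx":1,"dy":0.68},
    {"jaw":0,"dx":1,"dy":0.68},
    {"jaw":0,"dx":1,"dy":0.68},
    {"jaw":0,"dx":1,"dy":0.68},
    {"jaw":0,"dx":1,"dy":0.68},
    {"jaw":0,"dx":1,"dy":0.68}
  ]
}}

```text
validation failed for argument at $.st...
```

Call:
{"name": "carry_out", "arguments": {
  "steps": [
    {"jaw":0,"wz":-0.89},
    {"jaw":0,"wz":-0.89},
    {"jaw":0,"wz":-0.89},
    {"jaw":0,"wz":-0.88},
    {"jaw":0},
    {"jaw":0}
  ]
}}

```text
validation failed for argument at $.st...
```

```bash
python3 - <<'E'
from h import *
print(K('wrist')); s=manip.get_state(); print(s['eef_pos'],Ro.from_quat(s['tcp_rot']).as_matrix().round(3))
save('wrist','w1',scale=1.25)
E
```

```text
{'fx': 276.33365461540023, 'fy': 276.33365461540023, 'cx': 315.7260903581822, 'cy': 200.34415005081513, 'k1': -0.03899671382301403, 'R': array([[-2.41107625e-01, -9.70498384e-01, -1.86860209e-05],
       [-9.39567743e-01,  2.33418489e-01,  2.50456115e-01],
       [-2.43062894e-01,  6.04044359e-02, -9.68127953e-01]]), 't': array([ 0.67523899, -0.03306282,  0.38868086])}
[0.16231079 0.6551627  0.22655362] [[ 0.971 -0.24   0.   ]
 [-0.24  -0.971 -0.   ]
 [ 0.     0.    -1.   ]]
```

View pics/w1.png

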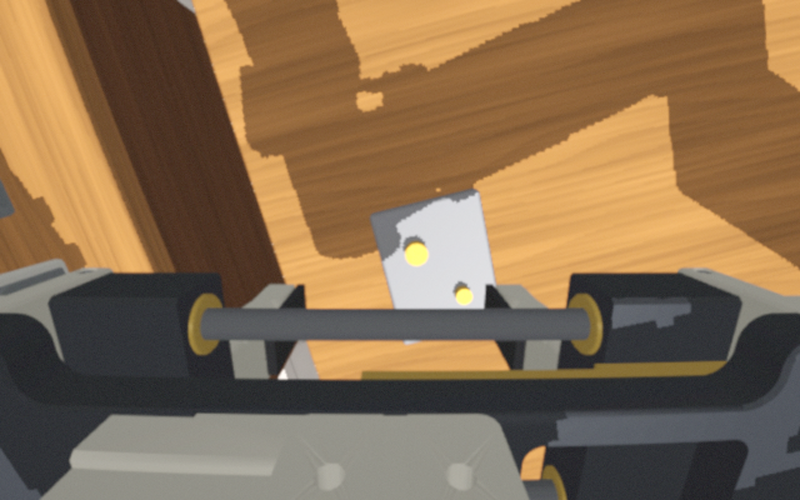

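The picture shows bare bench and a small plate at about (345,210), because the arm has not moved. I'll resend the move with every key in each row.

Call:
{"name": "carry_out", "arguments": {
  "steps": [
    {"jaw":0,"dx":1,"dy":0.68,"dz":0,"wx":0,"wy":0,"wz":0},
    {"jaw":0,"dx":1,"dy":0.68,"dz":0,"wx":0,"wy":0,"wz":0}
  ]
}}

```text
time: 1.25
eef_pos: [0.2106, 0.6008, 0.226]
tcp_rot: [0.993, -0.12, 0.0, 0.0]
contact_force: [0.7, -0.1, 0.3]
opening: 0.0875
finger_force: 0.0
```

Call:
{"name": "carry_out", "arguments": {
  "steps": [
    {"jaw":0,"dx":0.93,"dy":0.89,"dz":0,"wx":0,"wy":0,"wz":0},
    {"jaw":0,"dx":0.93,"dy":0.89,"dz":0,"wx":0,"wy":0,"wz":0},
    {"jaw":0,"dx":0.93,"dy":0.89,"dz":0,"wx":0,"wy":0,"wz":0},
    {"jaw":0,"dx":0.93,"dy":0.89,"dz":0,"wx":0,"wy":0,"wz":0},
    {"jaw":0,"dx":0.93,"dy":0.89,"dz":0,"wx":0,"wy":0,"wz":0},
    {"jaw":0,"dx":0.93,"dy":0.89,"dz":0,"wx":0,"wy":0,"wz":0},
    {"jaw":0,"dx":0.93,"dy":0.89,"dz":0,"wx":0,"wy":0,"wz":0},
    {"jaw":0,"dx":0.93,"dy":0.89,"dz":0,"wx":0,"wy":0,"wz":0},
    {"jaw":0,"dx":0.93,"dy":0.89,"dz":0,"wx":0,"wy":0,"wz":0}
  ]
}}

```text
time: 2.15
eef_pos: [0.3973, 0.3062, 0.2269]
tcp_rot: [0.993, -0.121, 0.0, -0.0]
contact_force: [1.1, 0.2, -0.4]
opening: 0.0878
finger_force: 0.0
```

Call:
{"name": "carry_out", "arguments": {
  "steps": [
    {"jaw":0,"dx":0,"dy":0,"dz":0,"wx":0,"wy":0,"wz":-0.89},
    {"jaw":0,"dx":0,"dy":0,"dz":0,"wx":0,"wy":0,"wz":-0.89},
    {"jaw":0,"dx":0,"dy":0,"dz":0,"wx":0,"wy":0,"wz":-0.89},
    {"jaw":0,"dx":0,"dy":0,"dz":0,"wx":0,"wy":0,"wz":-0.88},
    {"jaw":0,"dx":0,"dy":0,"dz":0,"wx":0,"wy":0,"wz":0},
    {"jaw":0,"dx":0,"dy":0,"dz":0,"wx":0,"wy":0,"wz":0}
  ]
}}

```text
time: 2.75
eef_pos: [0.3967, 0.3075, 0.2267]
tcp_rot: [0.99, 0.142, 0.0, -0.0]
contact_force: [-0.1, 0.3, 0.0]
opening: 0.0877
finger_force: 0.0
```

```bash
python3 - <<'E'
from h import *
s=manip.get_state(); print(s['eef_pos'],Ro.from_quat(s['tcp_rot']).as_matrix().round(3))
import pickle; pickle.dump(K('wrist'),open('w2.pkl','wb'))
save('wrist','w2',scale=1.25)
E
```

```text
[0.3966833  0.30750733 0.22667417] [[ 0.959  0.282  0.   ]
 [ 0.282 -0.959  0.   ]
 [ 0.    -0.    -1.   ]]
```

View pics/w2.png

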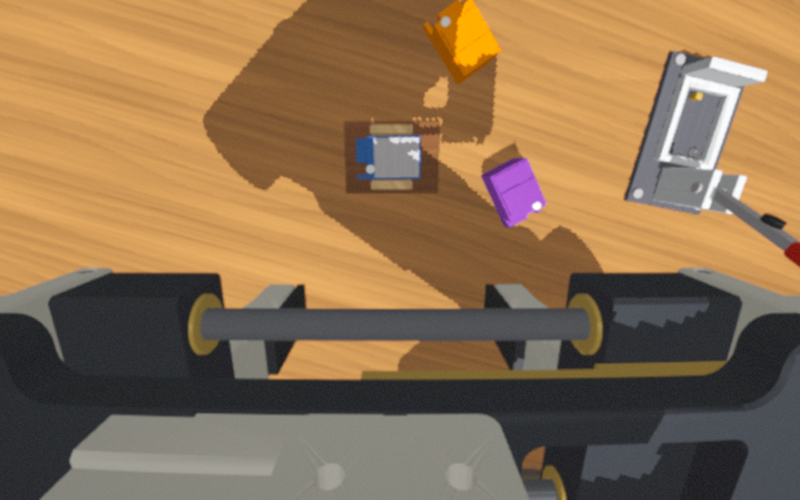

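The wrist picture shows the blue gauge square in its cradle, with its ledge, notch and dot at (356,168 of the 800-wide view), facing left. The purple look-alike is at (514,192), the orange one at (461,38) and the nest at (695,130). The choice of the blue gauge stands.

```bash
python3 - <<'E'
from h import *
import pickle; i=pickle.load(open('w2.pkl','rb'))
P=lambda u,v,z:atz('wrist',[[u/1.25,v/1.25]],z,i)[0][:2]
c=[P(346,122,.006),P(440,122,.006),P(439,193,.006),P(346,192,.006)]
print('cradle',np.mean(c,0),[np.round(a,4) for a in c]); d=c[1]-c[0]+c[2]-c[3]; a=np.arctan2(-d[1],-d[0]); print('ang',np.degrees(a))
# body top (z=.046): find blue extents in rows
im=np.load('pics/w2.npy'); hsv=cv2.cvtColor(im,cv2.COLOR_BGR2HSV)
sub=im[95:160,270:360]; cv2.imwrite('pics/c.png',cv2.resize(sub,None,fx=8,fy=8,interpolation=cv2.INTER_CUBIC))
x=np.array([np.cos(a),np.sin(a)]);y=np.array([-x[1],x[0]]);o=np.mean(c,0)
for n,p in dict(dot=(370,169,.046),purL=(482,182,.03)).items(): q=P(*p)-o; print(n,(P(*p)).round(4),(q@x).round(4),(q@y).round(4))
for nm,z in(('z46',.046),('z20',.02)):
  for u,v in((421,150),(357,150),(357,180),(372,136),(372,180),(421,179)):
    q=P(u,v,z)-o; print(nm,u,v,(q@x).round(4),(q@y).round(4))
E
```

```text
cradle [0.46264181 0.32988584] [array([0.4839, 0.3867]), array([0.5114, 0.293 ]), array([0.4413, 0.2713]), array([0.4139, 0.3686])]
ang 106.01962130869143
dot [0.4464 0.3476] 0.0215 0.0107
purL [0.4654 0.2364] -0.0906 0.0231
z46 421 150 -0.0269 -0.0071
z46 357 150 0.0336 -0.0068
z46 357 180 0.0342 0.0212
z46 372 136 0.0193 -0.0195
z46 372 180 0.0197 0.0211
z46 421 179 -0.0275 0.0199
z20 421 150 -0.0288 -0.0079
z20 357 150 0.0363 -0.0076
z20 357 180 0.0369 0.0225
z20 372 136 0.0209 -0.0213
z20 372 180 0.0214 0.0224
z20 421 179 -0.0295 0.0211
```

View pics/c.png

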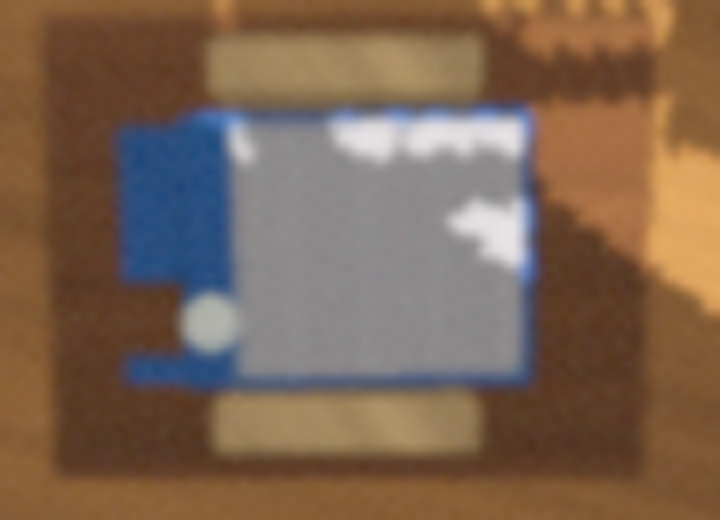

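Call:
{"name": "carry_out", "arguments": {
  "steps": [
    {"jaw":0,"dx":0.8,"dy":0,"dz":0.5,"wx":0,"wy":0,"wz":0},
    {"jaw":0,"dx":0.8,"dy":0,"dz":0.5,"wx":0,"wy":0,"wz":0},
    {"jaw":0,"dx":0.75,"dy":0,"dz":0.5,"wx":0,"wy":0,"wz":0},
    {"jaw":0,"dx":0,"dy":0,"dz":0.9,"wx":0,"wy":0,"wz":0},
    {"jaw":0,"dx":0,"dy":0,"dz":0.9,"wx":0,"wy":0,"wz":0},
    {"jaw":0,"dx":0,"dy":0,"dz":0.9,"wx":0,"wy":0,"wz":0},
    {"jaw":0,"dx":0,"dy":0,"dz":0.9,"wx":0,"wy":0,"wz":0},
    {"jaw":0,"dx":0,"dy":0,"dz":0.9,"wx":0,"wy":0,"wz":0},
    {"jaw":0,"dx":0,"dy":0,"dz":0.5,"wx":0,"wy":0,"wz":0},
    {"jaw":0,"dx":0,"dy":0,"dz":0.25,"wx":0,"wy":0,"wz":0},
    {"jaw":0,"dx":0,"dy":0,"dz":0,"wx":0,"wy":0,"wz":0},
    {"jaw":0,"dx":0,"dy":0,"dz":0,"wx":0,"wy":0,"wz":0}
  ]
}}

```text
time: 4.0
eef_pos: [0.4647, 0.3282, 0.0248]
tcp_rot: [0.99, 0.144, 0.0, -0.0]
contact_force: [-0.7, 0.4, 0.4]
opening: 0.0878
finger_force: 0.0
```

```bash
python3 - <<'E'
from h import *
print(manip.get_state())
save('side','s2',crop=(190,230,350,390),scale=3.6)
E
```

```text
{'time': 4.0, 'joint_pos': array([ 9.58987890e-01,  3.96366881e-01, -4.62516580e-01,  3.25948711e-04,
       -7.10984232e-01,  9.00783605e-01]), 'dq': array([-0.00097594, -0.01315856,  0.00336972,  0.00033568,  0.00071742,
        0.00525384]), 'joint_efforts': array([-2.86961632e-02, -5.11405778e+01,  1.99597853e+01,  4.70342919e+00,
        9.30073159e-02, -2.23444914e-02]), 'eef_pos': array([0.46465056, 0.32817602, 0.02475992]), 'tcp_rot': array([ 9.89561923e-01,  1.44107508e-01,  3.96030489e-04, -2.64713195e-04]), 'contact_force': array([-0.70548949,  0.37578049,  0.37536719]), 'torque': array([-0.0198189 , -0.03413187, -0.04088659]), 'finger_force': 0.0, 'opening': 0.08784475821365065}
```

View pics/s2.png

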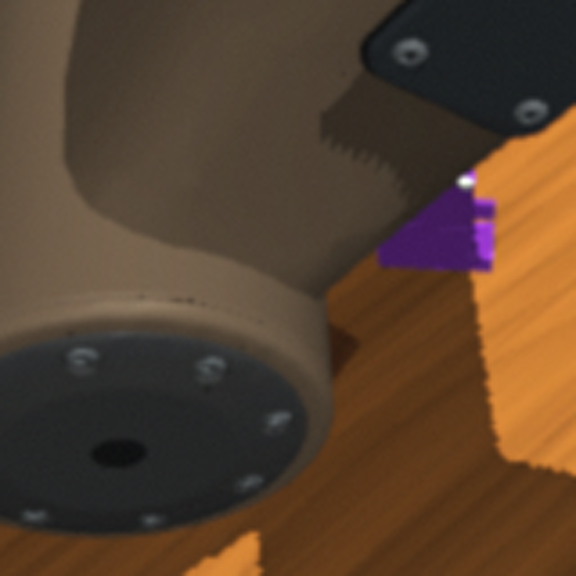

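The arm hides the gauge in this view; only the purple look-alike shows, at about (310,290). The pose and zero contact forces match the plan, so I'll close the gripper.

Call:
{"name": "carry_out", "arguments": {
  "squeeze": 30,
  "steps": [
    {"jaw":1,"dx":0,"dy":0,"dz":0,"wx":0,"wy":0,"wz":0},
    {"jaw":1,"dx":0,"dy":0,"dz":0,"wx":0,"wy":0,"wz":0},
    {"jaw":1,"dx":0,"dy":0,"dz":0,"wx":0,"wy":0,"wz":0},
    {"jaw":1,"dx":0,"dy":0,"dz":0,"wx":0,"wy":0,"wz":0},
    {"jaw":1,"dx":0,"dy":0,"dz":0,"wx":0,"wy":0,"wz":0},
    {"jaw":1,"dx":0,"dy":0,"dz":0,"wx":0,"wy":0,"wz":0},
    {"jaw":1,"dx":0,"dy":0,"dz":0,"wx":0,"wy":0,"wz":0},
    {"jaw":1,"dx":0,"dy":0,"dz":0,"wx":0,"wy":0,"wz":0}
  ]
}}

```text
time: 4.85
eef_pos: [0.4643, 0.3278, 0.0242]
tcp_rot: [0.99, 0.144, 0.0, -0.0]
contact_force: [-1.3, 0.7, 2.5]
opening: 0.0519
finger_force: 30.0
```

Gripped, with the opening at 52 mm. I'll lift it.

Call:
{"name": "carry_out", "arguments": {
  "steps": [
    {"jaw":1,"dx":0,"dy":0,"dz":-0.3,"wx":0,"wy":0,"wz":0},
    {"jaw":1,"dx":0,"dy":0,"dz":-0.5,"wx":0,"wy":0,"wz":0},
    {"jaw":1,"dx":0,"dy":0,"dz":-0.8,"wx":0,"wy":0,"wz":0},
    {"jaw":1,"dx":0,"dy":0,"dz":-1,"wx":0,"wy":0,"wz":0},
    {"jaw":1,"dx":0,"dy":0,"dz":-1,"wx":0,"wy":0,"wz":0},
    {"jaw":1,"dx":0,"dy":0,"dz":-1,"wx":0,"wy":0,"wz":0},
    {"jaw":1,"dx":0,"dy":0,"dz":-1,"wx":0,"wy":0,"wz":0},
    {"jaw":1,"dx":0,"dy":0,"dz":-0.9,"wx":0,"wy":0,"wz":0},
    {"jaw":1,"dx":0,"dy":0,"dz":0,"wx":0,"wy":0,"wz":0},
    {"jaw":1,"dx":0,"dy":0,"dz":0,"wx":0,"wy":0,"wz":0}
  ]
}}

```text
time: 5.85
eef_pos: [0.4639, 0.3274, 0.2194]
tcp_rot: [0.99, 0.144, -0.0, -0.0]
contact_force: [-0.0, -0.5, -3.5]
opening: 0.0515
finger_force: 30.0
```

Call:
{"name": "carry_out", "arguments": {
  "steps": [
    {"jaw":1,"dx":-0.22,"dy":1,"dz":-0.4,"wx":0,"wy":0,"wz":0},
    {"jaw":1,"dx":-0.22,"dy":1,"dz":-0.4,"wx":0,"wy":0,"wz":0},
    {"jaw":1,"dx":-0.22,"dy":1,"dz":-0.4,"wx":0,"wy":0,"wz":0},
    {"jaw":1,"dx":-0.22,"dy":1,"dz":-0.4,"wx":0,"wy":0,"wz":0},
    {"jaw":1,"dx":-0.22,"dy":1,"dz":-0.4,"wx":0,"wy":0,"wz":0},
    {"jaw":1,"dx":-0.22,"dy":1,"dz":0,"wx":0,"wy":0,"wz":0},
    {"jaw":1,"dx":-0.22,"dy":1,"dz":0,"wx":0,"wy":0,"wz":0},
    {"jaw":1,"dx":-0.22,"dy":1,"dz":0,"wx":0,"wy":0,"wz":0},
    {"jaw":1,"dx":-0.22,"dy":1,"dz":0,"wx":0,"wy":0,"wz":0},
    {"jaw":1,"dx":-0.22,"dy":1,"dz":0,"wx":0,"wy":0,"wz":0}
  ]
}}

```text
time: 6.85
eef_pos: [0.4856, 0.0199, 0.2775]
tcp_rot: [0.99, 0.144, -0.001, 0.0]
contact_force: [0.6, 0.8, -2.2]
opening: 0.0517
finger_force: 30.0
```

Call:
{"name": "carry_out", "arguments": {
  "steps": [
    {"jaw":1,"dx":-0.23,"dy":1,"dz":0,"wx":0,"wy":0,"wz":0},
    {"jaw":1,"dx":-0.23,"dy":1,"dz":0,"wx":0,"wy":0,"wz":0},
    {"jaw":1,"dx":-0.23,"dy":1,"dz":0,"wx":0,"wy":0,"wz":0},
    {"jaw":1,"dx":-0.23,"dy":1,"dz":0,"wx":0,"wy":0,"wz":0},
    {"jaw":1,"dx":-0.23,"dy":1,"dz":0,"wx":0,"wy":0,"wz":0},
    {"jaw":1,"dx":-0.23,"dy":1,"dz":0,"wx":0,"wy":0,"wz":0},
    {"jaw":1,"dx":-0.23,"dy":1,"dz":0,"wx":0,"wy":0,"wz":0},
    {"jaw":1,"dx":-0.23,"dy":1,"dz":0,"wx":0,"wy":0,"wz":0},
    {"jaw":1,"dx":-0.23,"dy":1,"dz":0,"wx":0,"wy":0,"wz":0},
    {"jaw":1,"dx":-0.23,"dy":1,"dz":0,"wx":0,"wy":0,"wz":0}
  ]
}}

```text
time: 7.85
eef_pos: [0.5053, -0.2868, 0.2771]
tcp_rot: [0.99, 0.144, -0.001, -0.001]
contact_force: [-0.2, 1.2, -2.5]
opening: 0.052
finger_force: 30.0
```

Call:
{"name": "carry_out", "arguments": {
  "steps": [
    {"jaw":1,"dx":0,"dy":0,"dz":0,"wx":0,"wy":0,"wz":0.97},
    {"jaw":1,"dx":0,"dy":0,"dz":0,"wx":0,"wy":0,"wz":0.97},
    {"jaw":1,"dx":0,"dy":0,"dz":0,"wx":0,"wy":0,"wz":0.97},
    {"jaw":1,"dx":0,"dy":0,"dz":0,"wx":0,"wy":0,"wz":0.97},
    {"jaw":1,"dx":0,"dy":0,"dz":0,"wx":0,"wy":0,"wz":0.97},
    {"jaw":1,"dx":0,"dy":0,"dz":0,"wx":0,"wy":0,"wz":0.97},
    {"jaw":1,"dx":0,"dy":0,"dz":0,"wx":0,"wy":0,"wz":0.97},
    {"jaw":1,"dx":0,"dy":0,"dz":0,"wx":0,"wy":0,"wz":0.97},
    {"jaw":1,"dx":0,"dy":0,"dz":0,"wx":0,"wy":0,"wz":0.97},
    {"jaw":1,"dx":0,"dy":0,"dz":0,"wx":0,"wy":0,"wz":0.97},
    {"jaw":1,"dx":0,"dy":0,"dz":0,"wx":0,"wy":0,"wz":0.97},
    {"jaw":1,"dx":0,"dy":0,"dz":0,"wx":0,"wy":0,"wz":0.93}
  ]
}}

```text
time: 9.05
eef_pos: [0.5053, -0.2855, 0.277]
tcp_rot: [0.746, -0.666, -0.002, 0.001]
contact_force: [-0.6, 0.5, -2.8]
opening: 0.052
finger_force: 30.0
```

Call:
{"name": "carry_out", "arguments": {
  "steps": [
    {"jaw":1,"dx":0,"dy":0,"dz":1,"wx":0,"wy":0,"wz":0},
    {"jaw":1,"dx":0,"dy":0,"dz":1,"wx":0,"wy":0,"wz":0},
    {"jaw":1,"dx":0,"dy":0,"dz":1,"wx":0,"wy":0,"wz":0},
    {"jaw":1,"dx":0,"dy":0,"dz":1,"wx":0,"wy":0,"wz":0},
    {"jaw":1,"dx":0,"dy":0,"dz":1,"wx":0,"wy":0,"wz":0},
    {"jaw":1,"dx":0,"dy":0,"dz":1,"wx":0,"wy":0,"wz":0},
    {"jaw":1,"dx":0,"dy":0,"dz":1,"wx":0,"wy":0,"wz":0},
    {"jaw":1,"dx":0,"dy":0,"dz":0.7,"wx":0,"wy":0,"wz":0},
    {"jaw":1,"dx":0,"dy":0,"dz":0.4,"wx":0,"wy":0,"wz":0},
    {"jaw":1,"dx":0,"dy":0,"dz":0.15,"wx":0,"wy":0,"wz":0},
    {"jaw":1,"dx":0,"dy":0,"dz":0.05,"wx":0,"wy":0,"wz":0},
    {"jaw":1,"dx":0,"dy":0,"dz":0.05,"wx":0,"wy":0,"wz":0}
  ]
}}

```text
time: 10.25
eef_pos: [0.5069, -0.2861, 0.0293]
tcp_rot: [0.748, -0.663, 0.001, -0.0]
contact_force: [0.1, -0.2, -1.6]
opening: 0.0518
finger_force: 30.0
```

Call:
{"name": "carry_out", "arguments": {
  "steps": [
    {"jaw":1,"dx":0,"dy":0,"dz":0,"wx":0,"wy":0,"wz":0},
    {"jaw":1,"dx":0,"dy":0,"dz":0.05,"wx":0,"wy":0,"wz":0},
    {"jaw":1,"dx":0,"dy":0,"dz":0.05,"wx":0,"wy":0,"wz":0},
    {"jaw":1,"dx":0,"dy":0,"dz":0,"wx":0,"wy":0,"wz":0}
  ]
}}

```text
time: 10.65
eef_pos: [0.5062, -0.2859, 0.0257]
tcp_rot: [0.748, -0.663, 0.0, -0.0]
contact_force: [0.4, 0.3, -2.6]
opening: 0.0516
finger_force: 30.0
```

Call:
{"name": "carry_out", "arguments": {
  "steps": [
    {"jaw":1,"dx":0,"dy":0,"dz":0.04,"wx":0,"wy":0,"wz":0},
    {"jaw":1,"dx":0,"dy":0,"dz":0.02,"wx":0,"wy":0,"wz":0},
    {"jaw":1,"dx":0,"dy":0,"dz":0,"wx":0,"wy":0,"wz":0},
    {"jaw":1,"dx":0,"dy":0,"dz":0,"wx":0,"wy":0,"wz":0}
  ]
}}

```text
time: 11.05
eef_pos: [0.5064, -0.2859, 0.0242]
tcp_rot: [0.748, -0.663, 0.0, -0.0]
contact_force: [-2.4, 1.7, 4.4]
opening: 0.0517
finger_force: 30.0
```

Call:
{"name": "carry_out", "arguments": {
  "steps": [
    {"jaw":0.3,"dx":0,"dy":0,"dz":0,"wx":0,"wy":0,"wz":0},
    {"jaw":0,"dx":0,"dy":0,"dz":0,"wx":0,"wy":0,"wz":0},
    {"jaw":0,"dx":0,"dy":0,"dz":0,"wx":0,"wy":0,"wz":0},
    {"jaw":0,"dx":0,"dy":0,"dz":0,"wx":0,"wy":0,"wz":0},
    {"jaw":0,"dx":0,"dy":0,"dz":0,"wx":0,"wy":0,"wz":0},
    {"jaw":0,"dx":0,"dy":0,"dz":0,"wx":0,"wy":0,"wz":0},
    {"jaw":0,"dx":0,"dy":0,"dz":0,"wx":0,"wy":0,"wz":0},
    {"jaw":0,"dx":0,"dy":0,"dz":0,"wx":0,"wy":0,"wz":0}
  ]
}}

```text
time: 11.85
eef_pos: [0.5063, -0.2859, 0.0238]
tcp_rot: [0.748, -0.663, 0.0, -0.0]
contact_force: [-0.2, 0.2, 0.7]
opening: 0.0876
finger_force: 0.0
```

Call:
{"name": "carry_out", "arguments": {
  "steps": [
    {"jaw":0,"dx":0,"dy":0,"dz":-0.5,"wx":0,"wy":0,"wz":0},
    {"jaw":0,"dx":0,"dy":0,"dz":-0.9,"wx":0,"wy":0,"wz":0},
    {"jaw":0,"dx":0,"dy":0,"dz":-1,"wx":0,"wy":0,"wz":0},
    {"jaw":0,"dx":0,"dy":0,"dz":-1,"wx":0,"wy":0,"wz":0},
    {"jaw":0,"dx":0,"dy":0,"dz":-1,"wx":0,"wy":0,"wz":0},
    {"jaw":0,"dx":-0.8,"dy":0,"dz":-0.6,"wx":0,"wy":0,"wz":0},
    {"jaw":0,"dx":-0.8,"dy":0,"dz":0,"wx":0,"wy":0,"wz":0},
    {"jaw":0,"dx":-0.8,"dy":0,"dz":0,"wx":0,"wy":0,"wz":0},
    {"jaw":0,"dx":0,"dy":0,"dz":0,"wx":0,"wy":0,"wz":0},
    {"jaw":0,"dx":0,"dy":0,"dz":0,"wx":0,"wy":0,"wz":0}
  ]
}}

```text
time: 12.85
eef_pos: [0.4977, -0.2141, 0.1741]
tcp_rot: [0.749, -0.663, 0.0, -0.0]
contact_force: [0.2, 0.3, -0.3]
opening: 0.0874
finger_force: 0.0
```

```bash
python3 - <<'E'
from h import *
import pickle; s=manip.get_state(); print(s['eef_pos'],s['joint_pos'].round(2))
i=K('wrist'); pickle.dump(i,open('w3.pkl','wb')); w=save('wrist','w3'); 
np.save('pics/top3.npy',manip.read_camera('top')[:,:,::-1])
p=proj('wrist',[[.5064,-.2859,.04]],i)[0]; print(p)
x0,y0=int(p[0])-45,int(p[1])-40; x0=max(x0,0);y0=max(y0,0)
t=np.load('pics/top3.npy')[180:285,265:340]
A=cv2.resize(w[y0:y0+80,x0:x0+90],(450,400),interpolation=cv2.INTER_CUBIC);B=cv2.resize(t,(340,476),interpolation=cv2.INTER_CUBIC)
print(x0,y0)
c=np.zeros((480,800,3),np.uint8);c[:400,:450]=A;c[:476,455:795]=B;cv2.imwrite('pics/d.png',c)
E
```

```text
[ 0.49771531 -0.21410601  0.17406415] [-0.04  0.18 -0.36  0.   -1.03  0.17]
[314.84043495 123.12278123]
269 83
```

View pics/d.png

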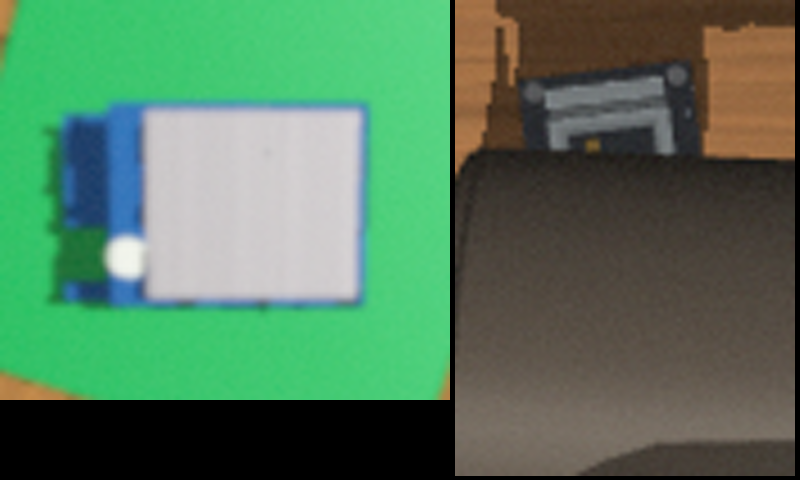

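The gauge stands upright on the pad with its ledge, dot and notch to the left of the view, at (282,134) in the wrist frame. The arm hides most of the nest in the top view. Next I'll calibrate the wrist camera against the known grip point and work out the regrip.

```bash
python3 - <<'E'
from h import *
import pickle; i=pickle.load(open('w3.pkl','rb')); s=manip.get_state()
P=lambda x,y,z:atz('wrist',[[269+x/5,83+y/5]],z,i)[0][:2]
R=Ro.from_quat(s['tcp_rot']).as_matrix(); 
c=np.array([P(107,104,.046),P(365,103,.046),P(364,303,.046),P(108,303,.046)]); m=c.mean(0)
print('body mid cam',m,'L',np.linalg.norm(c[0]-c[1]),np.linalg.norm(c[0]-c[3])); d=c[0]-c[1]+c[3]-c[2]; print('ang',np.degrees(np.arctan2(d[1],d[0])), 'tool yaw',np.degrees(np.arctan2(R[1,0],R[0,0])))
print('diff to release TCP in tool x,y', (m-[.5063,-.2859])@R[:2,:2])
E
```

```text
body mid cam [ 0.50491859 -0.28517398] L 0.050845512601133916 0.038647734666491594
ang 7.04471367600569 tool yaw -83.0947978676789
diff to release TCP in tool x,y [-0.00088684  0.00128411]
```

Call:
{"name": "carry_out", "arguments": {
  "steps": [
    {"jaw":0,"dx":0,"dy":0,"dz":0,"wx":0,"wy":0,"wz":-0.95},
    {"jaw":0,"dx":0,"dy":0,"dz":0,"wx":0,"wy":0,"wz":-0.95},
    {"jaw":0,"dx":0,"dy":0,"dz":0,"wx":0,"wy":0,"wz":-0.95},
    {"jaw":0,"dx":0,"dy":0,"dz":0,"wx":0,"wy":0,"wz":-0.95},
    {"jaw":0,"dx":0,"dy":0,"dz":0,"wx":0,"wy":0,"wz":-0.95},
    {"jaw":0,"dx":0,"dy":0,"dz":0,"wx":0,"wy":0,"wz":-0.95},
    {"jaw":0,"dx":0,"dy":0,"dz":0,"wx":0,"wy":0,"wz":-0.95},
    {"jaw":0,"dx":0,"dy":0,"dz":0,"wx":0,"wy":0,"wz":-0.95},
    {"jaw":0,"dx":0,"dy":0,"dz":0,"wx":0,"wy":0,"wz":-0.95},
    {"jaw":0,"dx":0,"dy":0,"dz":0,"wx":0,"wy":0,"wz":-0.95},
    {"jaw":0,"dx":0,"dy":0,"dz":0,"wx":0,"wy":0,"wz":-0.97},
    {"jaw":0,"dx":0,"dy":0,"dz":0,"wx":0,"wy":0,"wz":0}
  ]
}}

```text
time: 14.15
eef_pos: [0.4976, -0.2151, 0.1734]
tcp_rot: [0.998, 0.061, -0.0, -0.0]
contact_force: [-0.6, -0.3, -0.4]
opening: 0.0878
finger_force: 0.0
```

Call:
{"name": "carry_out", "arguments": {
  "steps": [
    {"jaw":0,"dx":0.2,"dy":0.8,"dz":0,"wx":0,"wy":0,"wz":0},
    {"jaw":0,"dx":0,"dy":0.8,"dz":0,"wx":0,"wy":0,"wz":0},
    {"jaw":0,"dx":0,"dy":0.78,"dz":0,"wx":0,"wy":0,"wz":0},
    {"jaw":0,"dx":0,"dy":0,"dz":0.9,"wx":0,"wy":0,"wz":0},
    {"jaw":0,"dx":0,"dy":0,"dz":0.8,"wx":0,"wy":0,"wz":0},
    {"jaw":0,"dx":0,"dy":0,"dz":0,"wx":0,"wy":0,"wz":0},
    {"jaw":0,"dx":0,"dy":0,"dz":0,"wx":0,"wy":0,"wz":0}
  ]
}}

```text
time: 14.85
eef_pos: [0.5121, -0.2851, 0.1228]
tcp_rot: [0.998, 0.059, -0.001, 0.0]
contact_force: [1.3, -0.4, 0.1]
opening: 0.0876
finger_force: 0.0
```

Call:
{"name": "carry_out", "arguments": {
  "steps": [
    {"jaw":0,"dx":0,"dy":0,"dz":0.8,"wx":0,"wy":0,"wz":0},
    {"jaw":0,"dx":0,"dy":0,"dz":0.8,"wx":0,"wy":0,"wz":0},
    {"jaw":0,"dx":0,"dy":0,"dz":0.8,"wx":0,"wy":0,"wz":0},
    {"jaw":0,"dx":0,"dy":0,"dz":0.6,"wx":0,"wy":0,"wz":0},
    {"jaw":0,"dx":0,"dy":0,"dz":0.28,"wx":0,"wy":0,"wz":0},
    {"jaw":0,"dx":0,"dy":0,"dz":0,"wx":0,"wy":0,"wz":0},
    {"jaw":0,"dx":0,"dy":0,"dz":0,"wx":0,"wy":0,"wz":0}
  ]
}}

```text
time: 15.55
eef_pos: [0.5132, -0.2849, 0.0257]
tcp_rot: [0.998, 0.06, 0.001, 0.0]
contact_force: [0.9, -0.0, -0.3]
opening: 0.0874
finger_force: 0.0
```

Call:
{"name": "carry_out", "arguments": {
  "squeeze": 30,
  "steps": [
    {"jaw":1,"dx":0,"dy":0,"dz":0,"wx":0,"wy":0,"wz":0},
    {"jaw":1,"dx":0,"dy":0,"dz":0,"wx":0,"wy":0,"wz":0},
    {"jaw":1,"dx":0,"dy":0,"dz":0,"wx":0,"wy":0,"wz":0},
    {"jaw":1,"dx":0,"dy":0,"dz":0,"wx":0,"wy":0,"wz":0},
    {"jaw":1,"dx":0,"dy":0,"dz":0,"wx":0,"wy":0,"wz":0},
    {"jaw":1,"dx":0,"dy":0,"dz":0,"wx":0,"wy":0,"wz":0},
    {"jaw":1,"dx":0,"dy":0,"dz":0,"wx":0,"wy":0,"wz":0},
    {"jaw":1,"dx":0,"dy":0,"dz":0,"wx":0,"wy":0,"wz":0},
    {"jaw":1,"dx":0,"dy":0,"dz":0,"wx":0,"wy":0,"wz":0}
  ]
}}

```text
time: 16.45
eef_pos: [0.5122, -0.2846, 0.0244]
tcp_rot: [0.998, 0.06, 0.0, 0.0]
contact_force: [-0.7, -0.6, 0.6]
opening: 0.0395
finger_force: 30.0
```

Call:
{"name": "carry_out", "arguments": {
  "steps": [
    {"jaw":1,"dx":0,"dy":0,"dz":-0.4,"wx":0,"wy":0,"wz":0},
    {"jaw":1,"dx":0,"dy":0,"dz":-0.8,"wx":0,"wy":0,"wz":0},
    {"jaw":1,"dx":0,"dy":0,"dz":-1,"wx":0,"wy":0,"wz":0},
    {"jaw":1,"dx":0,"dy":0,"dz":-1,"wx":0,"wy":0,"wz":0},
    {"jaw":1,"dx":0,"dy":0,"dz":-1,"wx":0,"wy":0,"wz":0},
    {"jaw":1,"dx":0,"dy":0,"dz":-1,"wx":0,"wy":0,"wz":0},
    {"jaw":1,"dx":0,"dy":0,"dz":-1,"wx":0,"wy":0,"wz":0},
    {"jaw":1,"dx":0,"dy":0,"dz":-1,"wx":0,"wy":0,"wz":0},
    {"jaw":1,"dx":0,"dy":0,"dz":-0.6,"wx":0,"wy":0,"wz":0}
  ]
}}

```text
time: 17.35
eef_pos: [0.5123, -0.2847, 0.2617]
tcp_rot: [0.998, 0.06, 0.001, 0.0]
contact_force: [0.9, 0.8, -2.1]
opening: 0.0399
finger_force: 30.0
```

Call:
{"name": "carry_out", "arguments": {
  "steps": [
    {"jaw":1,"dx":0.13,"dy":-1,"dz":0,"wx":0,"wy":0,"wz":0},
    {"jaw":1,"dx":0.13,"dy":-1,"dz":0,"wx":0,"wy":0,"wz":0},
    {"jaw":1,"dx":0.13,"dy":-1,"dz":0,"wx":0,"wy":0,"wz":0},
    {"jaw":1,"dx":0.13,"dy":-1,"dz":0,"wx":0,"wy":0,"wz":0},
    {"jaw":1,"dx":0.13,"dy":-1,"dz":0,"wx":0,"wy":0,"wz":0},
    {"jaw":1,"dx":0.13,"dy":-1,"dz":0,"wx":0,"wy":0,"wz":0},
    {"jaw":1,"dx":0.13,"dy":-1,"dz":0,"wx":0,"wy":0,"wz":0},
    {"jaw":1,"dx":0.13,"dy":-1,"dz":0,"wx":0,"wy":0,"wz":0},
    {"jaw":1,"dx":0.13,"dy":-1,"dz":0,"wx":0,"wy":0,"wz":0},
    {"jaw":1,"dx":0.13,"dy":-1,"dz":0,"wx":0,"wy":0,"wz":0},
    {"jaw":1,"dx":0,"dy":-0.25,"dz":0,"wx":0,"wy":0,"wz":0},
    {"jaw":1,"dx":0,"dy":0,"dz":0,"wx":0,"wy":0,"wz":0}
  ]
}}

```text
time: 18.55
eef_pos: [0.5135, 0.0263, 0.2588]
tcp_rot: [0.998, 0.061, -0.0, -0.0]
contact_force: [-0.5, 0.2, -2.6]
opening: 0.0397
finger_force: 30.0
```

Call:
{"name": "carry_out", "arguments": {
  "steps": [
    {"jaw":1,"dx":0,"dy":0,"dz":0,"wx":0,"wy":0,"wz":0},
    {"jaw":1,"dx":0,"dy":0,"dz":0,"wx":0,"wy":0,"wz":0}
  ]
}}

```text
time: 18.75
eef_pos: [0.5138, 0.0246, 0.2585]
tcp_rot: [0.998, 0.06, -0.0, 0.0]
contact_force: [-0.4, 0.7, -1.8]
opening: 0.0399
finger_force: 30.0
```

```bash
python3 - <<'E'
from h import *
import pickle; s=manip.get_state(); print(s['eef_pos'],s['joint_pos'].round(2))
i=K('wrist'); pickle.dump(i,open('w4.pkl','wb')); w=save('wrist','w4'); 
p=proj('wrist',[[.588,.034,.018]],i)[0].round(); print(p)
x0,y0=int(p[0])-65,max(int(p[1])-52,0); print(x0,y0)
cv2.imwrite('pics/e.png',cv2.resize(w[y0:y0+100,x0:x0+130],None,fx=6,fy=6,interpolation=cv2.INTER_CUBIC))
E
```

```text
[0.51379562 0.02459025 0.25848155] [ 0.43  0.07 -0.29  0.   -1.21  1.26]
[316. 122.]
251 70
```

View pics/e.png

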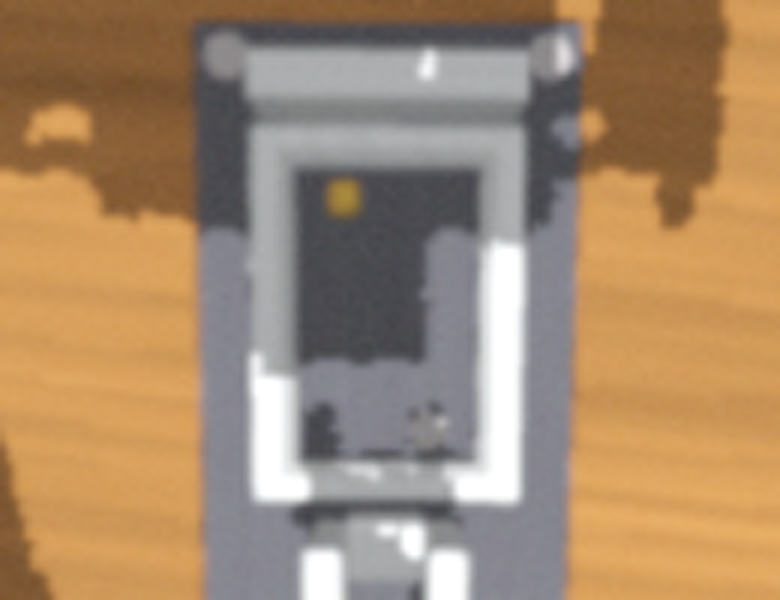

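The nest is square to the tool. The pocket floor runs from columns 297 to 478 and rows 168 to 463 of the crop. The brass key is at (344,197) at the far end, left of the middle, which is the (-26.5,-10) place. The disc is at (430,428). So the gauge's +x must point away from the robot, as it does now.

```bash
python3 - <<'E'
from h import *
import pickle; i=pickle.load(open('w4.pkl','rb')); s=manip.get_state()
R=Ro.from_quat(s['tcp_rot']).as_matrix()[:2,:2]; T=s['eef_pos'][:2]
print('yaw',np.degrees(np.arctan2(R[1,0],R[0,0])))
P=lambda x,y,z:((atz('wrist',[[251+x/6,70+y/6]],z,i)[0][:2]-T)@R*1000).round(1)
f=lambda q:(q.mean(0).round(2),q.tolist())
print('floor',f(np.array([P(295,168,.008),P(479,168,.008),P(475,463,.008),P(303,463,.008)])))
print('block',f(np.array([P(246,124,.018),P(527,124,.018),P(522,502,.018),P(253,502,.018)])))
print('key',P(344,197,.018),'disc',P(430,428,.008))
print('stop top',P(246,47,.044),P(530,47,.044))
# yaw via plate edges by top view
t=np.load('pics/top0.npy')
E
```

```text
yaw 6.825163415398528
floor (array([74.22, -0.77]), [[108.3, -22.5], [108.2, 20.5], [40.2, 20.3], [40.2, -21.4]])
block (array([74.2, -1. ]), [[116.7, -32.9], [116.7, 30.7], [31.7, 31.1], [31.7, -32.9]])
key [100.9 -10.8] disc [48.5  9.4]
stop top [128.8 -30.5] [128.7  29. ]
```

Call:
{"name": "carry_out", "arguments": {
  "steps": [
    {"jaw":1,"dx":0.62,"dy":0,"dz":0,"wx":0,"wy":0,"wz":0},
    {"jaw":1,"dx":0.62,"dy":0,"dz":0,"wx":0,"wy":0,"wz":0},
    {"jaw":1,"dx":0.62,"dy":-0.04,"dz":0,"wx":0,"wy":0,"wz":0},
    {"jaw":1,"dx":0.62,"dy":0,"dz":0,"wx":0,"wy":0,"wz":0},
    {"jaw":1,"dx":0,"dy":0,"dz":1,"wx":0,"wy":0,"wz":0},
    {"jaw":1,"dx":0,"dy":0,"dz":1,"wx":0,"wy":0,"wz":0},
    {"jaw":1,"dx":0,"dy":0,"dz":1,"wx":0,"wy":0,"wz":0},
    {"jaw":1,"dx":0,"dy":0,"dz":1,"wx":0,"wy":0,"wz":0},
    {"jaw":1,"dx":0,"dy":0,"dz":1,"wx":0,"wy":0,"wz":0},
    {"jaw":1,"dx":0,"dy":0,"dz":1,"wx":0,"wy":0,"wz":0},
    {"jaw":1,"dx":0,"dy":0,"dz":0,"wx":0,"wy":0,"wz":0},
    {"jaw":1,"dx":0,"dy":0,"dz":0,"wx":0,"wy":0,"wz":0}
  ]
}}

```text
time: 20.0
eef_pos: [0.5879, 0.0348, 0.0786]
tcp_rot: [0.998, 0.06, -0.0, 0.0]
contact_force: [0.9, -0.1, -2.4]
opening: 0.0395
finger_force: 30.0
```

Call:
{"name": "carry_out", "arguments": {
  "steps": [
    {"jaw":1,"dx":0,"dy":0,"dz":0.6,"wx":0,"wy":0,"wz":0},
    {"jaw":1,"dx":0,"dy":0,"dz":0.5,"wx":0,"wy":0,"wz":0},
    {"jaw":1,"dx":0,"dy":0,"dz":0.2,"wx":0,"wy":0,"wz":0},
    {"jaw":1,"dx":0,"dy":0,"dz":0,"wx":0,"wy":0,"wz":0},
    {"jaw":1,"dx":0,"dy":0,"dz":0.07,"wx":0,"wy":0,"wz":0},
    {"jaw":1,"dx":0,"dy":0,"dz":0.07,"wx":0,"wy":0,"wz":0},
    {"jaw":1,"dx":0,"dy":0,"dz":0.07,"wx":0,"wy":0,"wz":0},
    {"jaw":1,"dx":0,"dy":0,"dz":0,"wx":0,"wy":0,"wz":0}
  ]
}}

```text
time: 20.8
eef_pos: [0.5877, 0.0355, 0.0331]
tcp_rot: [0.998, 0.06, -0.0, -0.0]
contact_force: [-0.9, 0.1, -2.7]
opening: 0.0394
finger_force: 30.0
```

Call:
{"name": "carry_out", "arguments": {
  "steps": [
    {"jaw":1,"dx":0,"dy":0,"dz":0.07,"wx":0,"wy":0,"wz":0},
    {"jaw":1,"dx":0,"dy":0,"dz":0.07,"wx":0,"wy":0,"wz":0},
    {"jaw":1,"dx":0,"dy":0,"dz":0.07,"wx":0,"wy":0,"wz":0},
    {"jaw":1,"dx":0,"dy":0,"dz":0.04,"wx":0,"wy":0,"wz":0},
    {"jaw":1,"dx":0,"dy":0,"dz":0,"wx":0,"wy":0,"wz":0},
    {"jaw":1,"dx":0,"dy":0,"dz":0,"wx":0,"wy":0,"wz":0}
  ]
}}

```text
time: 21.4
eef_pos: [0.5878, 0.0355, 0.0263]
tcp_rot: [0.998, 0.06, 0.0, 0.0]
contact_force: [-3.1, 0.0, 6.6]
opening: 0.0397
finger_force: 30.0
```

It seated: contact came at TCP z = 0.0263, where the fully home value is 0.0264. I'll let go and retreat.

Call:
{"name": "carry_out", "arguments": {
  "steps": [
    {"jaw":0.3,"dx":0,"dy":0,"dz":0,"wx":0,"wy":0,"wz":0},
    {"jaw":0,"dx":0,"dy":0,"dz":0,"wx":0,"wy":0,"wz":0},
    {"jaw":0,"dx":0,"dy":0,"dz":0,"wx":0,"wy":0,"wz":0},
    {"jaw":0,"dx":0,"dy":0,"dz":0,"wx":0,"wy":0,"wz":0},
    {"jaw":0,"dx":0,"dy":0,"dz":0,"wx":0,"wy":0,"wz":0},
    {"jaw":0,"dx":0,"dy":0,"dz":0,"wx":0,"wy":0,"wz":0},
    {"jaw":0,"dx":0,"dy":0,"dz":0,"wx":0,"wy":0,"wz":0},
    {"jaw":0,"dx":0,"dy":0,"dz":-0.4,"wx":0,"wy":0,"wz":0},
    {"jaw":0,"dx":0,"dy":0,"dz":-0.8,"wx":0,"wy":0,"wz":0},
    {"jaw":0,"dx":0,"dy":0,"dz":-1,"wx":0,"wy":0,"wz":0},
    {"jaw":0,"dx":0,"dy":0,"dz":-1,"wx":0,"wy":0,"wz":0},
    {"jaw":0,"dx":0,"dy":0,"dz":-1,"wx":0,"wy":0,"wz":0}
  ]
}}

```text
time: 22.6
eef_pos: [0.5877, 0.0354, 0.1538]
tcp_rot: [0.998, 0.06, 0.0, -0.0]
contact_force: [0.9, -0.2, 0.9]
opening: 0.0877
finger_force: 0.0
```

Call:
{"name": "carry_out", "arguments": {
  "steps": [
    {"jaw":1,"dx":0,"dy":0,"dz":-1,"wx":0,"wy":0,"wz":0},
    {"jaw":1,"dx":0,"dy":0,"dz":-1,"wx":0,"wy":0,"wz":0},
    {"jaw":1,"dx":0,"dy":0,"dz":-1,"wx":0,"wy":0,"wz":0},
    {"jaw":1,"dx":0,"dy":0,"dz":-0.8,"wx":0,"wy":0,"wz":0},
    {"jaw":1,"dx":-0.8,"dy":0,"dz":0,"wx":0,"wy":0,"wz":0},
    {"jaw":1,"dx":-0.9,"dy":0,"dz":0,"wx":0,"wy":0,"wz":0},
    {"jaw":1,"dx":-0.9,"dy":0,"dz":0,"wx":0,"wy":0,"wz":0},
    {"jaw":1,"dx":-0.9,"dy":0,"dz":0,"wx":0,"wy":0,"wz":0},
    {"jaw":1,"dx":-0.9,"dy":0,"dz":0,"wx":0,"wy":0,"wz":0},
    {"jaw":1,"dx":-0.75,"dy":0,"dz":0,"wx":0,"wy":0,"wz":0},
    {"jaw":1,"dx":0,"dy":0,"dz":0,"wx":0,"wy":0,"wz":0},
    {"jaw":1,"dx":0,"dy":0,"dz":0,"wx":0,"wy":0,"wz":0}
  ]
}}

```text
time: 23.8
eef_pos: [0.4343, 0.017, 0.2668]
tcp_rot: [0.998, 0.06, 0.001, -0.0]
contact_force: [-0.4, 0.8, 0.7]
opening: 0.001
finger_force: 0.0
```

```bash
python3 - <<'E'
from h import *
s=manip.get_state(); print(s['eef_pos'],s['opening'],s['joint_pos'].round(2))
i=K('wrist'); w=save('wrist','w5'); d=manip.read_camera('side')[:,:,::-1][120:300,250:450]
c=np.zeros((540,800,3),np.uint8); c[:300,:390]=cv2.resize(w[:200,190:450],(390,300)); c[:360,395:795]=cv2.resize(d,(400,360)); cv2.imwrite('pics/f.png',c)
E
```

```text
[0.43430754 0.01698173 0.26683704] 0.001012249297228355 [ 0.5  -0.08 -0.42  0.   -1.23  1.2 ]
```

View pics/f.png

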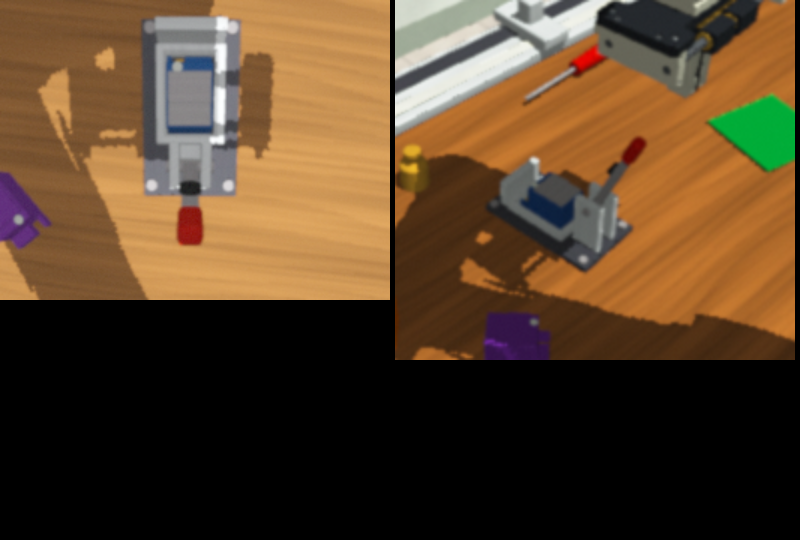

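The gauge is seated with the brass key in its notch, near (178,63) in the left view. The arm leans back, with the red handle at (190,225) in the left view. Now I'll lower the shut fingers behind the handle and push it over along its arc.

Call:
{"name": "carry_out", "arguments": {
  "steps": [
    {"jaw":1,"dx":0,"dy":0,"dz":0.9,"wx":0,"wy":0,"wz":0},
    {"jaw":1,"dx":0,"dy":0,"dz":0.9,"wx":0,"wy":0,"wz":0},
    {"jaw":1,"dx":0,"dy":0,"dz":0.9,"wx":0,"wy":0,"wz":0},
    {"jaw":1,"dx":0,"dy":0,"dz":0.7,"wx":0,"wy":0,"wz":0},
    {"jaw":1,"dx":0,"dy":0,"dz":0,"wx":0,"wy":0,"wz":0},
    {"jaw":1,"dx":0.4,"dy":0,"dz":0,"wx":0,"wy":0,"wz":0},
    {"jaw":1,"dx":0.4,"dy":0,"dz":0,"wx":0,"wy":0,"wz":0},
    {"jaw":1,"dx":0.4,"dy":0,"dz":0,"wx":0,"wy":0,"wz":0},
    {"jaw":1,"dx":0.4,"dy":0,"dz":0,"wx":0,"wy":0,"wz":0},
    {"jaw":1,"dx":0.4,"dy":0,"dz":0,"wx":0,"wy":0,"wz":0},
    {"jaw":1,"dx":0.38,"dy":0,"dz":0,"wx":0,"wy":0,"wz":0},
    {"jaw":1,"dx":0,"dy":0,"dz":0,"wx":0,"wy":0,"wz":0}
  ]
}}

```text
time: 25.1
eef_pos: [0.5069, 0.0258, 0.1634]
tcp_rot: [0.998, 0.06, 0.0, 0.0]
contact_force: [-0.3, -0.2, 0.2]
opening: 0.0003
finger_force: 0.0
```

Call:
{"name": "carry_out", "arguments": {
  "steps": [
    {"jaw":1,"dx":0.63,"dy":0,"dz":0,"wx":0,"wy":0,"wz":0},
    {"jaw":1,"dx":0.63,"dy":0,"dz":0,"wx":0,"wy":0,"wz":0},
    {"jaw":1,"dx":0.5,"dy":0,"dz":0.15,"wx":0,"wy":0,"wz":0},
    {"jaw":1,"dx":0.5,"dy":0,"dz":0.25,"wx":0,"wy":0,"wz":0},
    {"jaw":1,"dx":0.43,"dy":0,"dz":0.35,"wx":0,"wy":0,"wz":0},
    {"jaw":1,"dx":0.43,"dy":0,"dz":0.36,"wx":0,"wy":0,"wz":0},
    {"jaw":1,"dx":0.3,"dy":0,"dz":0.46,"wx":0,"wy":0,"wz":0},
    {"jaw":1,"dx":0.28,"dy":0,"dz":0.48,"wx":0,"wy":0,"wz":0},
    {"jaw":1,"dx":0.1,"dy":0,"dz":0.36,"wx":0,"wy":0,"wz":0},
    {"jaw":1,"dx":0.1,"dy":0,"dz":0.36,"wx":0,"wy":0,"wz":0},
    {"jaw":1,"dx":0,"dy":0,"dz":0,"wx":0,"wy":0,"wz":0}
  ]
}}

```text
time: 26.2
eef_pos: [0.6204, 0.0393, 0.0785]
tcp_rot: [0.998, 0.06, -0.001, 0.0]
contact_force: [0.5, -0.4, 0.7]
opening: 0.0003
finger_force: 0.0
```

Call:
{"name": "carry_out", "arguments": {
  "steps": [
    {"jaw":1,"dx":0,"dy":0,"dz":0.16,"wx":0,"wy":0,"wz":0},
    {"jaw":1,"dx":0,"dy":0,"dz":0.16,"wx":0,"wy":0,"wz":0},
    {"jaw":1,"dx":0,"dy":0,"dz":0.05,"wx":0,"wy":0,"wz":0},
    {"jaw":1,"dx":0,"dy":0,"dz":0,"wx":0,"wy":0,"wz":0},
    {"jaw":1,"dx":0,"dy":0,"dz":0,"wx":0,"wy":0,"wz":0}
  ]
}}

```text
time: 26.7
eef_pos: [0.6213, 0.0396, 0.0696]
tcp_rot: [0.998, 0.06, 0.0, -0.0]
contact_force: [-1.1, 0.0, 0.1]
opening: 0.0005
finger_force: 0.0
```

Call:
{"name": "carry_out", "arguments": {
  "steps": [
    {"jaw":1,"dx":0,"dy":0,"dz":0.04,"wx":0,"wy":0,"wz":0},
    {"jaw":1,"dx":0,"dy":0,"dz":0.04,"wx":0,"wy":0,"wz":0},
    {"jaw":1,"dx":0,"dy":0,"dz":0,"wx":0,"wy":0,"wz":0},
    {"jaw":1,"dx":0,"dy":0,"dz":0,"wx":0,"wy":0,"wz":0}
  ]
}}

```text
time: 27.1
eef_pos: [0.6215, 0.0396, 0.069]
tcp_rot: [0.998, 0.06, 0.001, 0.0]
contact_force: [-6.4, 0.9, 15.0]
opening: 0.0004
finger_force: 7.3
```

```bash
python3 - <<'E'
from h import *
print(manip.get_state()['contact_force'])
d=manip.read_camera('side')[:,:,::-1][140:280,260:430]; cv2.imwrite('pics/g.png',cv2.resize(d,None,fx=4,fy=4,interpolation=cv2.INTER_CUBIC))
for c in('side','top','wrist'):
  if c!='side': manip.read_camera(c)
  print(c,[(round(r['score'],2),np.round(r['xy'])) for r in manip.regions_of('clamp_handle',c)])
E
```

```text
[-6.36409098  0.89388281 14.9855486 ]
side [(0.67, array([328., 213.]))]
top [(0.54, array([300., 234.]))]
wrist [(0.84, array([318., 210.]))]
```

View pics/g.png

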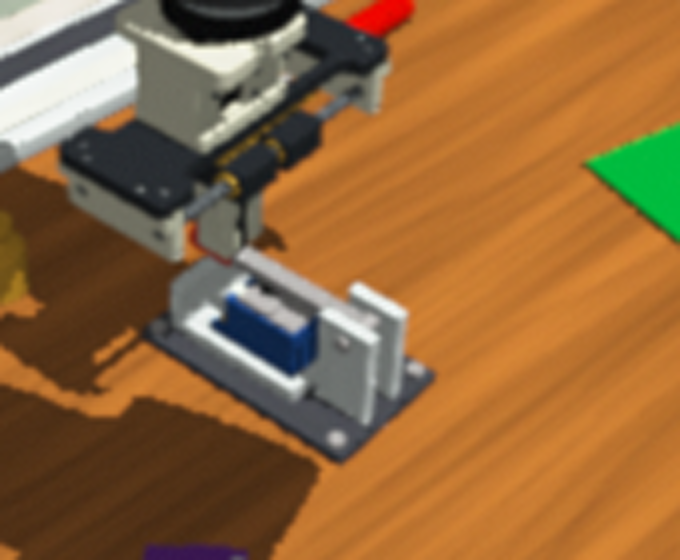

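The clamp arm lies level over the seated gauge, with the handle under the fingers at about (315,202). It reached its stop: 15 N at TCP z = 0.069, the closed height. I'll retreat straight up.

Call:
{"name": "carry_out", "arguments": {
  "steps": [
    {"jaw":1,"dx":0,"dy":0,"dz":-0.1,"wx":0,"wy":0,"wz":0},
    {"jaw":1,"dx":0,"dy":0,"dz":-0.4,"wx":0,"wy":0,"wz":0},
    {"jaw":1,"dx":0,"dy":0,"dz":-0.8,"wx":0,"wy":0,"wz":0},
    {"jaw":1,"dx":0,"dy":0,"dz":-1,"wx":0,"wy":0,"wz":0},
    {"jaw":1,"dx":0,"dy":0,"dz":-1,"wx":0,"wy":0,"wz":0},
    {"jaw":1,"dx":0,"dy":0,"dz":-1,"wx":0,"wy":0,"wz":0},
    {"jaw":0.5,"dx":0,"dy":0,"dz":0,"wx":0,"wy":0,"wz":0},
    {"jaw":0.5,"dx":0,"dy":0,"dz":0,"wx":0,"wy":0,"wz":0},
    {"jaw":0.5,"dx":0,"dy":0,"dz":0,"wx":0,"wy":0,"wz":0},
    {"jaw":0.5,"dx":0,"dy":0,"dz":0,"wx":0,"wy":0,"wz":0}
  ]
}}

```text
time: 28.4
eef_pos: [0.6207, 0.0394, 0.1949]
tcp_rot: [0.998, 0.06, -0.001, 0.0]
contact_force: [-1.1, 0.2, 1.0]
opening: 0.027
finger_force: 0.0
```

```bash
python3 - <<'E'
from h import *
manip.read_camera('side'); r=manip.regions_of('clamp_handle','side')
u=np.array([.993,.12]); c=np.array([.5878,.0355])
print([(round(x['score'],2),np.round(x['xy'])) for x in r],'expected closed',proj('side',[[*(c+.044*u),.062]]), 'q=.15',proj('side',[[*(c+.042*u),.0785]]))
print(manip.get_state()['contact_force'], manip.hand_in())
E
```

```text
[(0.52, array([324., 209.]))] expected closed [[313.8712831  201.14080773]] q=.15 [[314.49785652 196.23428332]]
the job is handed in; nothing more can be done
[-0.5177649  -0.82451968  0.2631645 ] None
```

The gauge is seated in the nest with its notch over the brass key and the clamp arm is pushed down to its stop; the arm was clear of everything and the job was handed in at about 28 s, with no verdict returned.

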